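# Index the sample carriage one station with its hand wheel

## Task

Bring the next steel dough holder to the pointer of the indexing bench: push the hand wheel round clockwise (seen from above) by its upright black handle, through exactly one full turn, so that the handle ends where it started. Only push the handle with closed or open fingers, never pinch it; do not push on the rim, the spokes or the carriage, and leave everything else on the bench, and the holders in their seats, where they are. Finish with the robot clear of everything.

Things in the scene. Friction and masses are not known exactly. Their poses are not given: they have to be found in the camera images.
- wheel (a joint): turn of the hand wheel about its vertical axis, rad; 0 at the start, grows clockwise seen from above; one full turn is 6.283. Stiff by friction (about 0.2 N m, some 3 N at the handle), stays where it is left; end stops at -0.8 and 9.4. Each rad moves the carriage 10 mm
- rim: the aluminium hand wheel: rim 184 mm over all, round bar 14 mm thick, three spokes. The origin is on the wheel's axis, 12 mm below the middle of the rim bar; the rim's top lies 19 mm above the origin, the hub (40 mm across) ends 26 mm above it, with a small bolt head to 32 mm. z up is the axis; x points along the spoke that carries the handle, and turns with the wheel
- handle: the upright black four-lobed plastic grip on the wheel, 28 mm across and 55 mm tall, fixed to the spoke (it does not spin by itself). Origin at the middle of the grip: 72 mm from the wheel's axis, and 55 mm above the origin of the rim; the grip reaches 27.5 mm above and below it. Between grip and rim there is only a thin stem. x points outward from the wheel's axis, z up
- slide (a joint): travel of the carriage along the bed, m; 0 at the start, 0.0628 (one station) after one turn of the wheel; driven by the wheel alone
- carriage: aluminium carriage with three square seats in a row, 82 by 196 mm, walls 18 mm high over all, low behind the wheel as the robot sees it (top at about 54 mm above the bench). Origin at the middle of its underside. Moves along its own -y as the wheel turns clockwise. To be moved only by the wheel
- seat1 (a point): middle of the floor of the carriage's centre seat, where holder1 stands
- seat2 (a point): middle of the floor of the carriage's seat at its +y end, where holder2 stands
- holder1: loose steel dough holder, 56 x 44 x 30 mm, in the centre seat; rides with the carriage to the pointer. Origin at the centre of its underside. Not to be touched
- holder2: second holder, same as holder1, in the end seat. Not to be touched
- bed: fixed indexing bench: a 400 mm long bed (along its y) with the carriage and a dark pointer post (85 mm tall) on the far side, and a grey gearbox (150 x 150 x 65 mm) on the robot's side under the wheel. Origin at the middle of the bed's underside; the wheel's axis stands 150 mm from it along -x
- wash_bottle: bystander: white plastic bottle, 64 mm across, 141 mm tall, origin at the centre of its base
- cutter: bystander: dark steel ring cutter, 60 mm across, 42 mm tall, origin at the centre of its base
- beaker: bystander: glass beaker, 72 mm across, 90 mm tall, origin at the centre of its base
- jar: bystander: amber jar with lid, 64 mm across, 85 mm tall, origin at the centre of its base
- scraper: bystander: flat red plastic scraper, 230 mm long, 42 mm wide, up to 12 mm thick; it lies flat along its x
- spare_knob: bystander: black star knob, 42 mm across, 42 mm tall with its stud up, origin at the centre of its base

How it is judged:
By the outcome, as a careful person would: the job done as asked, in the order asked, and still so for the second after the job is handed in, with the robot touching nothing.
It also fails if it takes over 58 s, if anything falls off the work surface, if the arm or the gripper's body presses on something with over 40 N, if the wrist force passes 120 N, or if a joint passes its speed limit or range.

## Robot

A 6-joint arm with a two-finger parallel gripper is mounted at the origin on the work surface. World frame = base frame: x ahead of the robot, y to its left, z up, the work surface at z = 0. Lengths are in m, angles in degrees, forces in N, time in s.
With the tool pointing down it reaches from about 0.4 to 0.825 m from the base axis. Payload 7 kg.
Tool frame: the origin (TCP) lies on the centre line of the jaws, within the pads' length; the fingertips stand 19 mm ahead of it and the grasp point (between the pads) is the TCP; z points along the fingers, y is the line along which they close (so a half turn about z gives the same grasp; the last joint's range is limited). The gripper opens to 88 mm and grips with 3 to 60 N. Pads are 19 mm wide; open, the fingers measure 130 mm over their backs; the gripper's body (78 mm by 193 mm) begins 47 mm behind the grasp point.
Start: joints at [86.35, 20.546, 0.682, 0, -70.136, -16.507], TCP at [0.233, 0.634, 0.246] pointing down, gripper open.
Joint ranges: [-176.03, 176.03], [-82.01, 121.73], [-58.28, 71.71], [-173.87, 95.51], [-174.79, -0.11], [-173.66, 173.66]. Speed limits (degrees/s): [136.94, 136.94, 172.46, 180, 180, 180].

## Interface

Orientations are given as [roll, pitch, yaw] about the fixed x, y, z axes, in that order (R = Rz(yaw) Ry(pitch) Rx(roll)).
In Python, from plant import get_state, capture, close_job gives the robot as it stands.
- The arm moves only by the tool apply_moves, never from a script. Its argument "targets" is a list of rows, each a list of 7 numbers: the opening, from 0 (shut) to 1 (fully open), then the shift along the tool's x, y, z normalised to -1 to 1, where 1 is 1000 mm, then the turn, a rotation vector about the tool's x, y, z normalised to -1 to 1, where 1 is 90 degrees. In form: [[claw, tx, ty, tz, ax, ay, az], ...]. A call has 1 to 20 rows; each row shifts and turns the commanded pose from where the row before left it, along the tool's axes as they then stand; what a row does not reach is not made up. A row lasts 1/12 s, in which the tool goes at most 41.7 mm and 7.16 degrees, less where a joint would pass 70% of its speed; a pose out of reach is approached as far as the arm can. A call with a number of a shift or a turn outside -1 to 1 is refused whole. A call with a gripper value outside its range is refused whole. The fingers move at their own pace and stop on an object; "newtons" is the grip in N (left out, the last holds). Time passes only in rows, so rows that do not move let the fingers close. It gives the time, the measured TCP pose, the force, the opening and the grip force at its end, in the units of the state.
- get_state(): the state, without advancing time (a new reading comes with each control period).
- capture(name): name is "scene" or "top"; returns a dict with "frame" (384x512x3 uint8, red, green, blue), "range_z" (384x512 float32, m along the optical axis (not along the pixel's ray), 0 where there is no reading), "camera_matrix" (3x3 intrinsics, pixels), "k1" (the pictures are not rectified: a ray, as slopes to the right and down, at radius r is drawn at 1 + k1 r^2 times it, then the intrinsics apply), "T" (4x4, takes a point from camera to world coordinates). Camera axes: x right, y down, z forward; pixel columns grow to the right and rows downward; lengths in m; the calibration is good to about 2 mm. A picture is of the moment at which its call begins.
- close_job(): hands the job in; it is judged then, once.
The state is a dict: "time_s": time; "joints": joint angles; "qd": joint speeds; "joint_torque": joint torques, N m; "tcp_pos": TCP position; "eef_rot": TCP orientation; "contact_force": force on the tool from outside, world axes, zero at the start; "moment": the same for the moment, N m; "gripper_width": finger opening in m; "gripper_force": force on a finger pad.
Only numpy, scipy, OpenCV 4.12 (cv2) and the standard library are available. Lean on these libraries where they do the work, as an engineer would, in place of code of your own. Each camera call takes 0.05 s, during which the arm holds its last target. There are 200 camera calls.

## Working session

There is one attempt and no reset: what is moved stays moved. The work goes in short steps, Python scripts to look and compute and a tool call to move; the robot and the scene stay as the last step left them, time stands still between calls to the robot, and variables do not carry over. Pictures are saved under pics/ and viewed, at most 10 in all, crops included, and the job is handed in when it is done.

Besides the shell and the picture viewer there is one more tool, called after "Emit:" as name([rows], argument=value, ...), one row to a line, values as JSON. apply_moves: Moves the arm, as the interface text tells. Scaled input: -1 to 1 covers 1000 mm each way for a shift and 90 degrees each way for a turn. Its arguments: {"type":"object","properties":{"targets":{"type":"array","items":{"type":"array","items":{"type":"number"}}},"newtons":{"type":"number"}},"required":["targets"]}

```bash
mkdir -p pics; cat > h.py <<'E'
import numpy as np,cv2
from plant import get_state,capture,close_job
def world(c):
    K=c["camera_matrix"];z=c["range_z"];h,w=z.shape
    u,v=np.meshgrid(np.arange(w),np.arange(h))
    p=np.stack([u,v],-1).reshape(-1,1,2).astype(np.float64)
    n=cv2.undistortPoints(p,K,np.array([c["k1"],0,0,0,0.])).reshape(h,w,2)
    P=np.dstack([n[...,0]*z,n[...,1]*z,z])
    W=P@c["T"][:3,:3].T+c["T"][:3,3]
    W[z==0]=np.nan
    return W
E
python3 - <<'E'
from h import *
print(get_state())
for n in("scene","top"):
    c=capture(n);np.savez(n+".npz",W=world(c),f=c["frame"]);cv2.imwrite(f"pics/{n}0.png",c["frame"][...,::-1]);print(c["T"],c["camera_matrix"],c["k1"])
E
```

```text
{'time_s': 0.0, 'joints': array([ 8.63516953e+01,  2.05921027e+01,  6.33474378e-01, -2.08816317e-02,
       -7.01380822e+01, -1.65064505e+01]), 'qd': array([ 0.00963545,  0.01283012, -0.01420611,  0.01879889, -0.17073221,
        0.05308704]), 'joint_torque': array([ 3.44524378e-04, -5.82717204e+01,  2.93068331e+01,  6.99758783e+00,
        6.90480927e-03, -1.58240578e-04]), 'tcp_pos': array([0.23244027, 0.63320893, 0.24461048]), 'eef_rot': array([ 1.79901697e+02, -8.65945817e-03, -2.01618590e+01]), 'contact_force': array([ 0.03107967, -0.39352002,  0.18482905]), 'moment': array([-0.04743465, -0.0477953 ,  0.05233123]), 'gripper_force': 0.0, 'gripper_width': 0.0877224484958341}
[[ 0.36693166  0.76767003 -0.52539879  1.04508358]
 [ 0.93012562 -0.29360652  0.2205936  -0.1835327 ]
 [ 0.01508258 -0.56962965 -0.82176309  0.92500597]
 [ 0.          0.          0.          1.        ]] [[417.29437035   0.         262.42397443]
 [  0.         417.29437035 193.84801205]
 [  0.           0.           1.        ]] -0.13885582323617154
[[-0.01130924 -0.99550909  0.09398805  0.44045225]
 [-0.99990423  0.01200862  0.00687889  0.01936911]
 [-0.00797666 -0.09390126 -0.99554956  1.35542349]
 [ 0.          0.          0.          1.        ]] [[433.00254663   0.         257.17953465]
 [  0.         433.00254663 185.17297634]
 [  0.           0.           1.        ]] -0.011574703161789473
```

View pics/scene0.png

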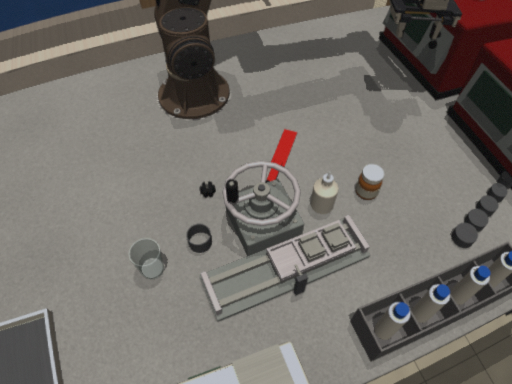

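View pics/top0.png

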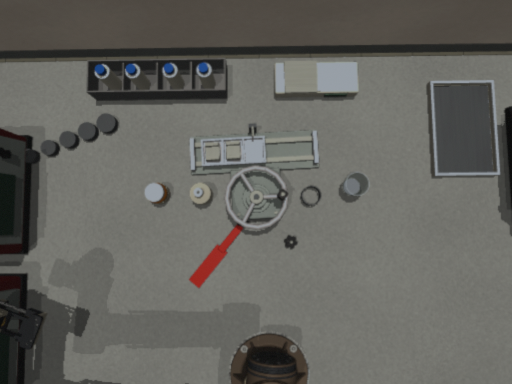

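The scene picture shows the wheel around pixel (262,192) with the handle at (232,190). In the top picture the hub is at (257,197), the handle at (282,194), the carriage at about (233,151) and the bottle at (200,194). Next I'll measure these.

```bash
python3 - <<'E'
from h import *
from scipy.optimize import least_squares
for n,(u0,u1,v0,v1) in(("top",(215,300,158,240)),("scene",(215,305,155,235))):
    d=np.load(n+".npz");W=d["W"][v0:v1,u0:u1].reshape(-1,3);f=d["f"][v0:v1,u0:u1].reshape(-1,3).astype(int)
    W0=W;ok=np.isfinite(W[:,2]);W=W[ok];f=f[ok]
    h,e=np.histogram(W[:,2],np.arange(0,.24,.005));print([(round(a*1000),int(b)) for a,b in zip(e,h) if b])
    k=(f.max(1)<60)&(W[:,2]>.12); H=W[k]
    print("dark high",len(H),np.nanmax(H[:,2]) if len(H) else 0)
    t=H[H[:,2]>np.percentile(H[:,2],95)-.006];print("top of handle",t.mean(0),np.median(t,0),t.min(0),t.max(0))
d=np.load("top.npz");W=d["W"]
for nm,u,v in(("hub",257,197),("bottle",200,194),("cutter",311,196),("knob",290,242),("hold1",233,152),("hold2",212,153),("carr",253,150),("post",253,129),("jar",155,193),("scr",238,233),("bedL",190,153),("bedR",316,148)):
    print(nm,np.nanmedian(W[v-1:v+2,u-1:u+2].reshape(-1,3),0).round(3))
E
```

```text
[(0, 1249), (5, 187), (10, 352), (15, 190), (20, 54), (25, 77), (30, 46), (35, 24), (40, 80), (45, 76), (50, 91), (55, 104), (60, 710), (65, 612), (70, 103), (75, 165), (80, 26), (85, 2), (90, 1), (100, 3), (105, 65), (110, 64), (115, 17), (120, 218), (125, 670), (130, 248), (135, 74), (140, 22), (145, 5), (150, 3), (155, 2), (160, 1), (165, 1), (180, 4), (185, 14), (190, 51), (195, 11)]
dark high 48 0.19878057876495614
top of handle [ 0.52402483 -0.03916456  0.19290152] [ 0.52426709 -0.03892752  0.19253455] [ 0.51188127 -0.05261293  0.19024504] [ 0.53649622 -0.02838741  0.19878058]
[(0, 1724), (5, 102), (10, 111), (15, 26), (20, 19), (25, 17), (30, 23), (35, 24), (40, 27), (45, 33), (50, 32), (55, 33), (60, 581), (65, 789), (70, 60), (75, 213), (80, 37), (85, 24), (90, 27), (95, 27), (100, 27), (105, 61), (110, 102), (115, 33), (120, 259), (125, 1004), (130, 227), (135, 138), (140, 45), (145, 15), (150, 18), (155, 16), (160, 14), (165, 14), (170, 16), (175, 18), (180, 17), (185, 22), (190, 85), (195, 11)]
dark high 215 0.19590741439410164
top of handle [ 0.53069449 -0.04120346  0.19265686] [ 0.53129862 -0.04190781  0.19295488] [ 0.51679975 -0.05328719  0.18884372] [ 0.54084824 -0.0290497   0.19590741]
hub [0.522 0.029 0.141]
bottle [0.534 0.192 0.119]
cutter [ 0.532 -0.14  -0.002]
knob [ 0.391 -0.069  0.027]
hold1 [0.664 0.1   0.062]
hold2 [0.662 0.164 0.061]
carr [0.673 0.04  0.043]
post [0.731 0.039 0.084]
jar [0.541 0.329 0.086]
scr [0.42  0.09  0.013]
bedL [0.669 0.234 0.041]
bedR [ 0.677 -0.153  0.041]
```

```bash
cat >> h.py <<'E'
from scipy.optimize import least_squares
def handle(W,f,ax):
    k=(f.max(2)<70)&(W[...,2]>.145)&(W[...,2]<.2)&(np.hypot(W[...,0]-ax[0],W[...,1]-ax[1])<.1)&(np.hypot(W[...,0]-ax[0],W[...,1]-ax[1])>.04)
    return W[k]
E
python3 - <<'E'
from h import *
for n in("top","scene"):
    d=np.load(n+".npz");W=d["W"];f=d["f"].astype(int)
    r=np.hypot(W[...,0]-.524,W[...,1]-.03);k=(W[...,2]>.122)&(W[...,2]<.136)&(r>.07)&(r<.105)
    P=W[k][:,:2]
    s=least_squares(lambda q:np.hypot(P[:,0]-q[0],P[:,1]-q[1])-q[2],[.52,.03,.085],loss="soft_l1",f_scale=.003)
    print(n,len(P),s.x,np.percentile(W[k][:,2],[50,90]))
    H=handle(W,f,s.x);s2=least_squares(lambda q:np.hypot(H[:,0]-q[0],H[:,1]-q[1])-.0125,H.mean(0)[:2]) 
    t=H[H[:,2]>.187];c=(t[:,:2].min(0)+t[:,:2].max(0))/2
    print(" handle side fit",s2.x,"top mid",c,t[:,:2].mean(0),[np.degrees(np.arctan2(*(q-s.x[:2])[::-1])) for q in(s2.x,c)],[np.linalg.norm(q-s.x[:2]) for q in(s2.x,c)])
# target shift
s=get_state();from scipy.spatial.transform import Rotation as R
M=R.from_euler("xyz",s["eef_rot"],degrees=True).as_matrix()
print("shift mm",M.T@(np.array([.585,-.04,.245])-s["tcp_pos"])*1000)
E
```

```text
top 856 [0.52239231 0.03026781 0.08369295] [0.12765174 0.13118216]
 handle side fit [ 0.52579527 -0.04044538] top mid [ 0.52550194 -0.04059615] [ 0.52517469 -0.03999484] [np.float64(-87.24485697772823), np.float64(-87.4873750518164)] [np.float64(0.07079502241760097), np.float64(0.07093215927267449)]
scene 1103 [0.52664126 0.03006315 0.08402116] [0.12803368 0.13043323]
 handle side fit [ 0.52713177 -0.04027453] top mid [ 0.528824   -0.04075189] [ 0.53064753 -0.0408085 ] [np.float64(-89.60044715987368), np.float64(-88.23453188113031)] [np.float64(0.07033939449994721), np.float64(0.070848669392186)]
shift mm [5.63000885e+02 5.10505621e+02 5.48800098e-01]
```

Emit:
apply_moves([
  [0, 0.0217, 0.0196, 0, 0, 0, 0],
  [0, 0.0217, 0.0196, 0, 0, 0, 0],
  [0, 0.0217, 0.0196, 0, 0, 0, 0],
  [0, 0.0217, 0.0196, 0, 0, 0, 0],
  [0, 0.0217, 0.0196, 0, 0, 0, 0],
  [0, 0.0217, 0.0196, 0, 0, 0, 0],
  [0, 0.0217, 0.0196, 0, 0, 0, 0],
  [0, 0.0217, 0.0196, 0, 0, 0, 0],
  [0, 0.0217, 0.0196, 0, 0, 0, 0],
  [0, 0.0217, 0.0196, 0, 0, 0, 0],
  [0, 0.0217, 0.0196, 0, 0, 0, 0],
  [0, 0.0217, 0.0196, 0, 0, 0, 0],
  [0, 0.0217, 0.0196, 0, 0, 0, 0],
  [0, 0.0217, 0.0196, 0, 0, 0, 0],
  [0, 0.0217, 0.0196, 0, 0, 0, 0],
  [0, 0.0217, 0.0196, 0, 0, 0, 0],
  [0, 0.0217, 0.0196, 0, 0, 0, 0],
  [0, 0.0217, 0.0196, 0, 0, 0, 0],
  [0, 0.0217, 0.0196, 0, 0, 0, 0],
  [0, 0.0217, 0.0196, 0, 0, 0, 0],
], newtons=20)

```text
time_s: 1.77
tcp_pos: [0.5052, 0.1146, 0.2454]
eef_rot: [180.0, 0.0, -20.2]
contact_force: [0.6, -0.2, -0.2]
gripper_width: 0.0004
gripper_force: 0.0
```

Emit:
apply_moves([
  [0, 0.0217, 0.0196, 0, 0, 0, 0],
  [0, 0.0217, 0.0196, 0, 0, 0, 0],
  [0, 0.0217, 0.0196, 0, 0, 0, 0],
  [0, 0.0217, 0.0196, 0, 0, 0, 0],
  [0, 0.0217, 0.0196, 0, 0, 0, 0],
  [0, 0.0217, 0.0196, 0, 0, 0, 0],
  [0, 0, 0, 0, 0, 0, 0],
])

```text
time_s: 2.35
tcp_pos: [0.5879, -0.0427, 0.2446]
eef_rot: [179.9, 0.0, -20.3]
contact_force: [-0.5, 1.4, -0.3]
gripper_width: 0.0002
gripper_force: 0.0
```

```bash
python3 - <<'E'
from h import *
s=get_state();print(s["time_s"],s["joints"].round(1),s["tcp_pos"],s["eef_rot"],s["gripper_width"])
E
```

```text
2.35 [ 14.9  12.6 -10.5   0.  -66.9  54.8] [ 0.58789785 -0.04274741  0.24462189] [ 1.79916002e+02  4.75407760e-02 -2.03167454e+01] 0.00022631470680968302
```

Emit:
apply_moves([
  [0, 0, 0, 0, 0, 0, -0.0754],
  [0, 0, 0, 0, 0, 0, -0.0754],
  [0, 0, 0, 0, 0, 0, -0.0754],
  [0, 0, 0, 0, 0, 0, -0.0754],
  [0, 0, 0, 0, 0, 0, -0.0754],
  [0, 0, 0, 0, 0, 0, -0.0754],
  [0, 0, 0, 0, 0, 0, -0.0754],
  [0, 0, 0, 0, 0, 0, -0.0754],
  [0, 0, 0, 0, 0, 0, -0.0754],
  [0, 0, 0, 0, 0, 0, -0.0754],
  [0, 0, 0, 0, 0, 0, -0.0754],
  [0, 0, 0, 0, 0, 0, -0.0754],
  [0, 0, 0, 0, 0, 0, -0.0754],
  [0, 0, 0, 0, 0, 0, -0.0754],
  [0, 0, 0, 0, 0, 0, -0.0754],
  [0, 0, 0, 0, 0, 0, -0.0754],
  [0, 0, 0, 0, 0, 0, -0.0754],
  [0, 0, 0, 0, 0, 0, 0],
  [0, 0, 0, 0, 0, 0, 0],
])

```text
time_s: 3.93
tcp_pos: [0.5864, -0.039, 0.2453]
eef_rot: [-180.0, -0.0, 95.0]
contact_force: [-0.3, 1.2, -0.4]
gripper_width: 0.0002
gripper_force: 0.0
```

Emit:
apply_moves([
  [0, 0, 0, 0.015, 0, 0, 0],
  [0, 0, 0, 0.015, 0, 0, 0],
  [0, 0, 0, 0.015, 0, 0, 0],
  [0, 0, 0, 0.015, 0, 0, 0],
  [0, 0, 0, 0.015, 0, 0, 0],
  [0, 0, 0, 0, 0, 0, 0],
  [0, 0, 0, 0, 0, 0, 0],
])

```text
time_s: 4.52
tcp_pos: [0.5862, -0.0393, 0.1701]
eef_rot: [-179.9, 0.0, 95.1]
contact_force: [0.2, -0.2, 0.2]
gripper_width: 0.0003
gripper_force: 0.0
```

```bash
cat > plan.py <<'E'
# usage: plan.py phi_start phi_end step psi_end ; rows from the pose now
from h import *
import sys
from scipy.spatial.transform import Rotation as R
A=np.array([.5245,.030]);D=.036
def rows(p0,p1,n,psi1,D=D):
    s=get_state();p=s["tcp_pos"][:2];psi=s["eef_rot"][2];psi0=psi
    while psi1>psi0: psi1-=360
    if psi0-psi1>200: psi1+=360
    for i in range(1,n+1):
        f=np.radians(p0+(p1-p0)*i/n);q=psi0+(psi1-psi0)*i/n;a=np.radians(q)
        t=A+.072*np.array([np.cos(f),np.sin(f)])+D*np.array([np.sin(a),-np.cos(a)])
        b=np.radians(psi);d=t-p
        print([0,round(float(d@[np.cos(b),np.sin(b)]),4),round(float(d@[np.sin(b),-np.cos(b)]),4),0,0,0,round((psi-q)/90,4)])
        p,psi=t,q
s=get_state();print(s["time_s"],s["joints"].round(1),s["tcp_pos"],s["eef_rot"],s["contact_force"])
if len(sys.argv)>1: rows(*map(float,sys.argv[1:3]),int(sys.argv[3]),float(sys.argv[4]))
E
python3 plan.py -80 -190 20 -18; python3 - <<'E'
from h import *
c=capture("scene");cv2.imwrite("pics/s1.png",cv2.resize(c["frame"][130:260,170:350,::-1],None,fx=4,fy=4))
E
```

```text
4.5167 [ 15.2  15.9 -16.5   0.  -57.7 169.8] [ 0.58622868 -0.03928085  0.17009241] [-1.79895713e+02  2.30558434e-02  9.50549977e+01] [ 0.17260676 -0.24220462  0.21459098]
[0, -0.0011, -0.0203, 0, 0, 0, np.float64(0.0628)]
[0, -0.0038, -0.0071, 0, 0, 0, np.float64(0.0628)]
[0, -0.0038, -0.0071, 0, 0, 0, np.float64(0.0628)]
[0, -0.0039, -0.0071, 0, 0, 0, np.float64(0.0628)]
[0, -0.0039, -0.0071, 0, 0, 0, np.float64(0.0628)]
[0, -0.0039, -0.0071, 0, 0, 0, np.float64(0.0628)]
[0, -0.0039, -0.0071, 0, 0, 0, np.float64(0.0628)]
[0, -0.0039, -0.0071, 0, 0, 0, np.float64(0.0628)]
[0, -0.004, -0.0071, 0, 0, 0, np.float64(0.0628)]
[0, -0.004, -0.0071, 0, 0, 0, np.float64(0.0628)]
[0, -0.004, -0.0071, 0, 0, 0, np.float64(0.0628)]
[0, -0.004, -0.0071, 0, 0, 0, np.float64(0.0628)]
[0, -0.004, -0.0071, 0, 0, 0, np.float64(0.0628)]
[0, -0.004, -0.0071, 0, 0, 0, np.float64(0.0628)]
[0, -0.0041, -0.0071, 0, 0, 0, np.float64(0.0628)]
[0, -0.0041, -0.0071, 0, 0, 0, np.float64(0.0628)]
[0, -0.0041, -0.0071, 0, 0, 0, np.float64(0.0628)]
[0, -0.0041, -0.0071, 0, 0, 0, np.float64(0.0628)]
[0, -0.0041, -0.0071, 0, 0, 0, np.float64(0.0628)]
[0, -0.0042, -0.0071, 0, 0, 0, np.float64(0.0628)]
```

View pics/s1.png

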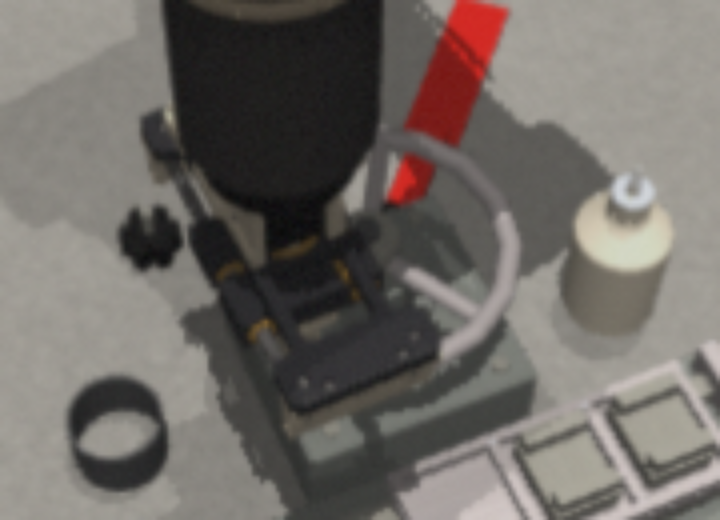

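The view shows the gripper body (320,350) covering the handle, with the fingers down beside it and the bottle, cutter and carriage clear. I'll start pushing.

Emit:
apply_moves([
  [0, -0.0005, -0.01, 0, 0, 0, 0],
  [0, -0.0006, -0.0103, 0, 0, 0, 0.0628],
  [0, -0.0038, -0.0071, 0, 0, 0, 0.0628],
  [0, -0.0038, -0.0071, 0, 0, 0, 0.0628],
  [0, -0.0039, -0.0071, 0, 0, 0, 0.0628],
  [0, -0.0039, -0.0071, 0, 0, 0, 0.0628],
  [0, -0.0039, -0.0071, 0, 0, 0, 0.0628],
  [0, -0.0039, -0.0071, 0, 0, 0, 0.0628],
  [0, -0.0039, -0.0071, 0, 0, 0, 0.0628],
  [0, -0.004, -0.0071, 0, 0, 0, 0.0628],
  [0, -0.004, -0.0071, 0, 0, 0, 0.0628],
])

```text
time_s: 5.48
tcp_pos: [0.4967, -0.0493, 0.1721]
eef_rot: [179.9, -0.2, 38.4]
contact_force: [2.7, -2.3, -0.7]
gripper_width: 0.0002
gripper_force: 1.6
```

```bash
python3 plan.py -135 -240 20 -63; python3 - <<'E'
from h import *
c=capture("top");cv2.imwrite("pics/t1.png",cv2.resize(c["frame"][110:250,170:350,::-1],None,fx=4,fy=4))
E
```

```text
5.4833 [ 1.700e+01  7.500e+00 -2.730e+01  1.000e-01 -5.500e+01  1.113e+02] [ 0.49670253 -0.04928575  0.172105  ] [ 1.79879706e+02 -1.69827200e-01  3.83503015e+01] [ 2.7177177  -2.27117214 -0.69955964]
[0, -0.0042, -0.0073, 0, 0, 0, np.float64(0.0563)]
[0, -0.0036, -0.0067, 0, 0, 0, np.float64(0.0563)]
[0, -0.0036, -0.0067, 0, 0, 0, np.float64(0.0563)]
[0, -0.0036, -0.0067, 0, 0, 0, np.float64(0.0563)]
[0, -0.0036, -0.0067, 0, 0, 0, np.float64(0.0563)]
[0, -0.0035, -0.0067, 0, 0, 0, np.float64(0.0563)]
[0, -0.0035, -0.0067, 0, 0, 0, np.float64(0.0563)]
[0, -0.0035, -0.0067, 0, 0, 0, np.float64(0.0563)]
[0, -0.0035, -0.0067, 0, 0, 0, np.float64(0.0563)]
[0, -0.0035, -0.0067, 0, 0, 0, np.float64(0.0563)]
[0, -0.0034, -0.0067, 0, 0, 0, np.float64(0.0563)]
[0, -0.0034, -0.0067, 0, 0, 0, np.float64(0.0563)]
[0, -0.0034, -0.0067, 0, 0, 0, np.float64(0.0563)]
[0, -0.0034, -0.0067, 0, 0, 0, np.float64(0.0563)]
[0, -0.0033, -0.0067, 0, 0, 0, np.float64(0.0563)]
[0, -0.0033, -0.0067, 0, 0, 0, np.float64(0.0563)]
[0, -0.0033, -0.0067, 0, 0, 0, np.float64(0.0563)]
[0, -0.0033, -0.0067, 0, 0, 0, np.float64(0.0563)]
[0, -0.0033, -0.0067, 0, 0, 0, np.float64(0.0563)]
[0, -0.0032, -0.0067, 0, 0, 0, np.float64(0.0563)]
```

View pics/t1.png

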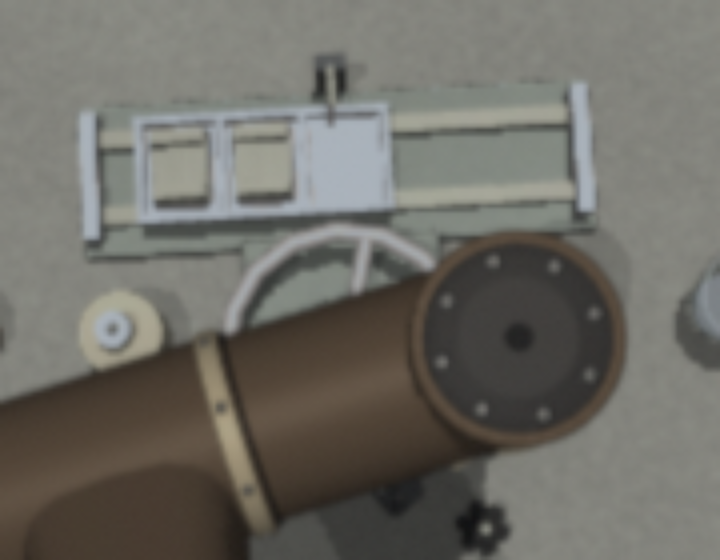

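The top view shows the wheel turning: its spoke is now at crop (362,265) and the carriage is moving right. The push force is about 3.5 N, as expected, so I'll continue.

Emit:
apply_moves([
  [0, -0.0042, -0.0073, 0.0015, 0, 0, 0.0563],
  [0, -0.0036, -0.0067, 0, 0, 0, 0.0563],
  [0, -0.0036, -0.0067, 0, 0, 0, 0.0563],
  [0, -0.0036, -0.0067, 0, 0, 0, 0.0563],
  [0, -0.0036, -0.0067, 0, 0, 0, 0.0563],
  [0, -0.0035, -0.0067, 0, 0, 0, 0.0563],
  [0, -0.0035, -0.0067, 0, 0, 0, 0.0563],
  [0, -0.0035, -0.0067, 0, 0, 0, 0.0563],
  [0, -0.0035, -0.0067, 0, 0, 0, 0.0563],
  [0, -0.0035, -0.0067, 0, 0, 0, 0.0563],
  [0, -0.0034, -0.0067, 0, 0, 0, 0.0563],
  [0, -0.0034, -0.0067, 0, 0, 0, 0.0563],
  [0, -0.0034, -0.0067, 0, 0, 0, 0.0563],
  [0, -0.0034, -0.0067, 0, 0, 0, 0.0563],
  [0, -0.0033, -0.0067, 0, 0, 0, 0.0563],
  [0, -0.0033, -0.0067, 0, 0, 0, 0.0563],
  [0, -0.0033, -0.0067, 0, 0, 0, 0.0563],
  [0, -0.0033, -0.0067, 0, 0, 0, 0.0563],
  [0, -0.0033, -0.0067, 0, 0, 0, 0.0563],
  [0, -0.0032, -0.0067, 0, 0, 0, 0.0563],
])

```text
time_s: 7.2
tcp_pos: [0.4539, 0.0754, 0.1698]
eef_rot: [180.0, 0.0, -62.8]
contact_force: [-5.7, 0.3, 3.2]
gripper_width: 0.0004
gripper_force: 2.7
```

```bash
python3 plan.py -240 -345 20 -158
```

```text
7.2 [ 34.    4.  -31.6  -0.1 -54.4  -6.8] [0.45392836 0.07539619 0.16976231] [ 1.79951631e+02  3.84738098e-02 -6.28105179e+01] [-5.68099521  0.31649149  3.2469876 ]
[0, -0.0023, -0.0092, 0, 0, 0, np.float64(0.0529)]
[0, -0.003, -0.0067, 0, 0, 0, np.float64(0.0529)]
[0, -0.0029, -0.0067, 0, 0, 0, np.float64(0.0529)]
[0, -0.0028, -0.0067, 0, 0, 0, np.float64(0.0529)]
[0, -0.0028, -0.0067, 0, 0, 0, np.float64(0.0529)]
[0, -0.0027, -0.0067, 0, 0, 0, np.float64(0.0529)]
[0, -0.0027, -0.0067, 0, 0, 0, np.float64(0.0529)]
[0, -0.0026, -0.0067, 0, 0, 0, np.float64(0.0529)]
[0, -0.0026, -0.0067, 0, 0, 0, np.float64(0.0529)]
[0, -0.0025, -0.0067, 0, 0, 0, np.float64(0.0529)]
[0, -0.0024, -0.0067, 0, 0, 0, np.float64(0.0529)]
[0, -0.0024, -0.0067, 0, 0, 0, np.float64(0.0529)]
[0, -0.0023, -0.0067, 0, 0, 0, np.float64(0.0529)]
[0, -0.0023, -0.0067, 0, 0, 0, np.float64(0.0529)]
[0, -0.0022, -0.0067, 0, 0, 0, np.float64(0.0529)]
[0, -0.0022, -0.0067, 0, 0, 0, np.float64(0.0529)]
[0, -0.0021, -0.0067, 0, 0, 0, np.float64(0.0529)]
[0, -0.0021, -0.0067, 0, 0, 0, np.float64(0.0529)]
[0, -0.002, -0.0066, 0, 0, 0, np.float64(0.0529)]
[0, -0.0019, -0.0066, 0, 0, 0, np.float64(0.0529)]
```

Emit:
apply_moves([
  [0, -0.0023, -0.008, 0, 0, 0, 0.0529],
  [0, -0.003, -0.0067, 0, 0, 0, 0.0529],
  [0, -0.0029, -0.0067, 0, 0, 0, 0.0529],
  [0, -0.0028, -0.0067, 0, 0, 0, 0.0529],
  [0, -0.0028, -0.0067, 0, 0, 0, 0.0529],
  [0, -0.0027, -0.0067, 0, 0, 0, 0.0529],
  [0, -0.0027, -0.0067, 0, 0, 0, 0.0529],
  [0, -0.0026, -0.0067, 0, 0, 0, 0.0529],
  [0, -0.0026, -0.0067, 0, 0, 0, 0.0529],
  [0, -0.0025, -0.0067, 0, 0, 0, 0.0529],
  [0, -0.0024, -0.0067, 0, 0, 0, 0.0529],
  [0, -0.0024, -0.0067, 0, 0, 0, 0.0529],
  [0, -0.0023, -0.0067, 0, 0, 0, 0.0529],
  [0, -0.0023, -0.0067, 0, 0, 0, 0.0529],
  [0, -0.0022, -0.0067, 0, 0, 0, 0.0529],
  [0, -0.0022, -0.0067, 0, 0, 0, 0.0529],
  [0, -0.0021, -0.0067, 0, 0, 0, 0.0529],
  [0, -0.0021, -0.0067, 0, 0, 0, 0.0529],
  [0, -0.002, -0.0066, 0, 0, 0, 0.0529],
  [0, -0.0019, -0.0066, 0, 0, 0, 0.0529],
])

```text
time_s: 8.87
tcp_pos: [0.5814, 0.0827, 0.17]
eef_rot: [179.9, 0.2, -158.0]
contact_force: [-0.4, 4.4, -1.9]
gripper_width: 0.0004
gripper_force: 1.8
```

```bash
python3 plan.py -345 -435 20 -238; python3 - <<'E'
from h import *
c=capture("top");cv2.imwrite("pics/t2.png",cv2.resize(c["frame"][110:250,170:350,::-1],None,fx=4,fy=4))
E
```

```text
8.8667 [ 27.1  15.7 -16.7  -0.1 -57.4 -95.1] [0.58135975 0.08273351 0.16997426] [ 1.79933664e+02  1.55251964e-01 -1.57981782e+02] [-0.44281412  4.43361387 -1.85304711]
[0, -0.0006, -0.006, 0, 0, 0, np.float64(0.0445)]
[0, -0.0016, -0.0057, 0, 0, 0, np.float64(0.0445)]
[0, -0.0015, -0.0057, 0, 0, 0, np.float64(0.0445)]
[0, -0.0015, -0.0056, 0, 0, 0, np.float64(0.0445)]
[0, -0.0014, -0.0056, 0, 0, 0, np.float64(0.0445)]
[0, -0.0014, -0.0056, 0, 0, 0, np.float64(0.0445)]
[0, -0.0013, -0.0056, 0, 0, 0, np.float64(0.0445)]
[0, -0.0013, -0.0056, 0, 0, 0, np.float64(0.0445)]
[0, -0.0012, -0.0056, 0, 0, 0, np.float64(0.0445)]
[0, -0.0012, -0.0056, 0, 0, 0, np.float64(0.0445)]
[0, -0.0011, -0.0056, 0, 0, 0, np.float64(0.0445)]
[0, -0.0011, -0.0056, 0, 0, 0, np.float64(0.0445)]
[0, -0.001, -0.0055, 0, 0, 0, np.float64(0.0445)]
[0, -0.001, -0.0055, 0, 0, 0, np.float64(0.0445)]
[0, -0.0009, -0.0055, 0, 0, 0, np.float64(0.0445)]
[0, -0.0009, -0.0055, 0, 0, 0, np.float64(0.0445)]
[0, -0.0008, -0.0055, 0, 0, 0, np.float64(0.0445)]
[0, -0.0008, -0.0055, 0, 0, 0, np.float64(0.0445)]
[0, -0.0007, -0.0055, 0, 0, 0, np.float64(0.0445)]
[0, -0.0007, -0.0054, 0, 0, 0, np.float64(0.0445)]
```

View pics/t2.png

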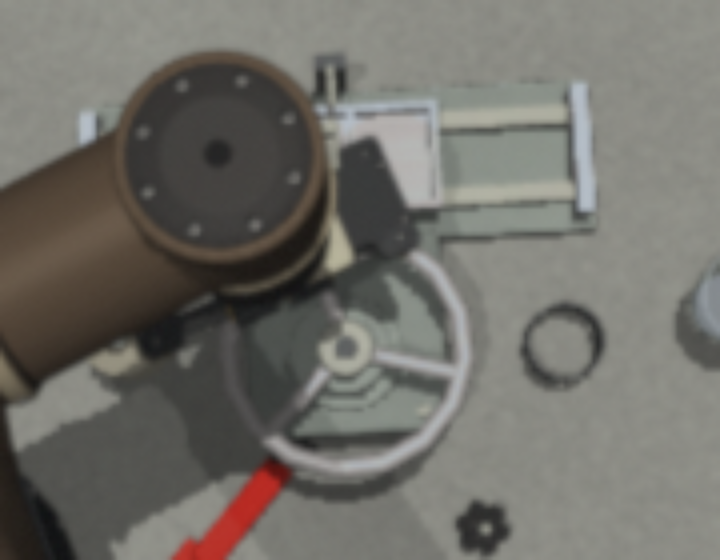

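The view shows the spokes at (415,365), (310,400) and (335,310), so the handle spoke points about 15° left of straight ahead. The carriage is well advanced. I'll continue and stop about 13° short.

Emit:
apply_moves([
  [0, -0.0008, -0.006, 0, 0, 0, 0.0445],
  [0, -0.0016, -0.0057, 0, 0, 0, 0.0445],
  [0, -0.0015, -0.0057, 0, 0, 0, 0.0445],
  [0, -0.0015, -0.0056, 0, 0, 0, 0.0445],
  [0, -0.0014, -0.0056, 0, 0, 0, 0.0445],
  [0, -0.0014, -0.0056, 0, 0, 0, 0.0445],
  [0, -0.0013, -0.0056, 0, 0, 0, 0.0445],
  [0, -0.0013, -0.0056, 0, 0, 0, 0.0445],
  [0, -0.0012, -0.0056, 0, 0, 0, 0.0445],
  [0, -0.0012, -0.0056, 0, 0, 0, 0.0445],
  [0, -0.0011, -0.0056, 0, 0, 0, 0.0445],
  [0, -0.0011, -0.0056, 0, 0, 0, 0.0445],
  [0, -0.001, -0.0055, 0, 0, 0, 0.0445],
  [0, -0.001, -0.0055, 0, 0, 0, 0.0445],
  [0, -0.0009, -0.0055, 0, 0, 0, 0.0445],
  [0, -0.0009, -0.0055, 0, 0, 0, 0.0445],
  [0, -0.0008, -0.0055, 0, 0, 0, 0.0445],
  [0, -0.0008, -0.0055, 0, 0, 0, 0.0445],
  [0, -0.0007, -0.0055, 0, 0, 0, 0.0445],
  [0, -0.0007, -0.0054, 0, 0, 0, 0.0445],
])

```text
time_s: 10.58
tcp_pos: [0.5746, -0.0213, 0.1705]
eef_rot: [179.8, 0.1, 122.1]
contact_force: [4.1, -0.9, -0.7]
gripper_width: 0.0004
gripper_force: 1.7
```

Emit:
apply_moves([
  [0, 0, 0, 0, 0, 0, 0],
  [0, 0, 0, 0, 0, 0, 0],
])

```text
time_s: 10.75
tcp_pos: [0.5734, -0.0214, 0.17]
eef_rot: [179.9, 0.0, 122.3]
contact_force: [0.3, 0.8, 0.2]
gripper_width: 0.0004
gripper_force: 0.4
```

```bash
python3 plan.py -435 -448 4 -243; python3 - <<'E'
from h import *
for n in("top","scene"):
    c=capture(n);d=c["frame"].copy()
    np.savez(n+"3.npz",W=world(c),f=c["frame"])
    cv2.imwrite(f"pics/{n}3.png",cv2.resize(d[110:250,170:350,::-1],None,fx=4,fy=4))
E
```

```text
10.75 [  17.4   14.6  -18.4    0.   -57.  -165.2] [ 0.57337941 -0.02135237  0.16996545] [1.79936872e+02 2.70244574e-02 1.22257107e+02] [0.34603119 0.80255128 0.20088277]
[0, 0.0013, -0.0032, 0, 0, 0, np.float64(0.0146)]
[0, 0.0006, -0.0038, 0, 0, 0, np.float64(0.0146)]
[0, 0.0008, -0.0038, 0, 0, 0, np.float64(0.0146)]
[0, 0.0009, -0.0037, 0, 0, 0, np.float64(0.0146)]
```

View pics/top3.png

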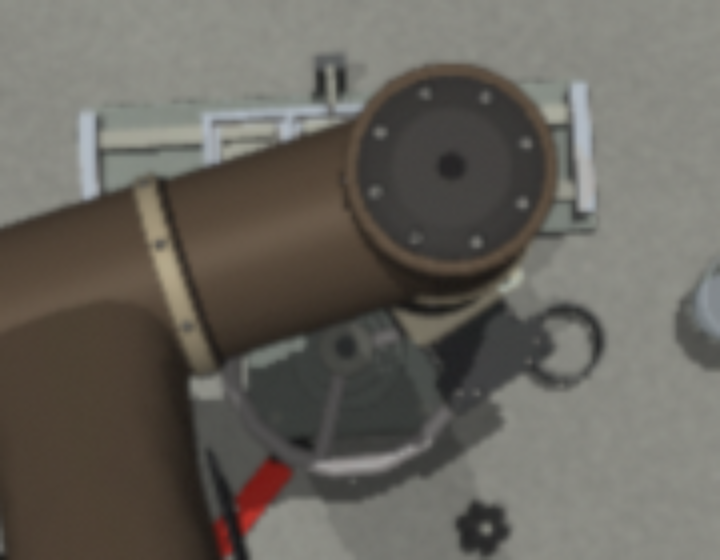

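Emit:
apply_moves([
  [0, 0, 0.01, 0, 0, 0, 0],
  [0, 0, 0.015, 0, 0, 0, 0],
  [0, 0, 0.005, -0.02, 0, 0, 0],
  [0, 0, 0, -0.03, 0, 0, 0],
  [0, 0, 0, -0.03, 0, 0, 0],
  [0, 0, 0, 0, 0, 0, -0.0714],
  [0, 0, 0, 0, 0, 0, -0.0714],
  [0, 0, 0, 0, 0, 0, -0.0714],
  [0, 0, 0, 0, 0, 0, -0.0714],
  [0, 0, 0, 0, 0, 0, -0.0714],
  [0, 0, 0, 0, 0, 0, -0.0714],
  [0, 0, 0, 0, 0, 0, -0.0714],
])

```text
time_s: 11.85
tcp_pos: [0.599, -0.0049, 0.2487]
eef_rot: [-180.0, -0.1, 167.4]
contact_force: [1.0, 0.1, 0.3]
gripper_width: 0.0007
gripper_force: 0.0
```

Emit:
apply_moves([
  [0, 0.01, 0.03, 0, 0, 0, 0],
  [0, 0.01, 0.03, 0, 0, 0, 0],
  [0, 0.01, 0.03, 0, 0, 0, 0],
  [0, 0.01, 0.03, 0, 0, 0, 0],
  [0, 0.01, 0.03, 0, 0, 0, 0],
  [0, 0.01, 0.03, 0, 0, 0, 0],
  [0, 0.01, 0.03, 0, 0, 0, 0],
  [0, 0.01, 0.03, 0, 0, 0, 0],
  [0, 0.01, 0.03, 0, 0, 0, 0],
  [0, 0.01, 0.03, 0, 0, 0, 0],
  [0, 0.01, 0.03, 0, 0, 0, 0],
  [0, 0.01, 0.03, 0, 0, 0, 0],
  [0, 0.01, 0.03, 0, 0, 0, 0],
  [0, 0.01, 0.03, 0, 0, 0, 0],
  [0, 0, 0, 0, 0, 0, 0],
])

```text
time_s: 13.1
tcp_pos: [0.5556, 0.4408, 0.2472]
eef_rot: [-179.9, -0.0, 167.3]
contact_force: [-0.1, 0.2, 0.1]
gripper_width: 0.0002
gripper_force: 0.0
```

```bash
cat > meas.py <<'E'
from h import *
import sys
tag=sys.argv[1]
def ang(W,f,A):
    f=f.astype(int);H=handle(W,f,A)
    s=least_squares(lambda q:np.hypot(H[:,0]-q[0],H[:,1]-q[1])-.0125,H.mean(0)[:2]).x
    t=H[H[:,2]>.186];c=t[:,:2].mean(0)
    # bulk spoke phase: third-harmonic of bright points at spoke height inside the rim
    r=np.hypot(W[...,0]-A[0],W[...,1]-A[1]);th=np.arctan2(W[...,1]-A[1],W[...,0]-A[0])
    k=(r>.03)&(r<.068)&(W[...,2]>.11)&(W[...,2]<.135)
    ph=np.degrees(np.angle(np.exp(3j*th[k]).sum()))/3
    return [len(H)]+[round(float(np.degrees(np.arctan2(*(q-A)[::-1]))),2) for q in(s,c)]+[round(float(ph),2),int(k.sum())]
for n,A in(("top",(.5224,.0303)),("scene",(.5266,.0301))):
    A=np.array(A);d=np.load(n+".npz");c=capture(n);W=world(c);np.savez(n+tag+".npz",W=W,f=c["frame"])
    cv2.imwrite(f"pics/{n}_{tag}.png",cv2.resize(np.hstack([d["f"][110:250,170:350,::-1],c["frame"][110:250,170:350,::-1]]) if n=="top" else np.hstack([d["f"][130:330,170:380,::-1],c["frame"][130:330,170:380,::-1]]),None,fx=1.9,fy=1.9,interpolation=cv2.INTER_CUBIC))
    print(n,ang(d["W"],d["f"],A),ang(W,c["frame"],A))
    def seg(f): # carriage shift along y, via template in rows around carriage
        return cv2.cvtColor(f,cv2.COLOR_RGB2GRAY)
    if n=="top":
        T=seg(d["f"])[134:166,199:268];r=cv2.matchTemplate(seg(c["frame"])[130:170,190:320],T,cv2.TM_CCOEFF_NORMED)
        _,v,_,l=cv2.minMaxLoc(r);print("carriage px",l[0]-9,l[1]-4,v,"1px=%.2fmm"%(1310/433))
E
python3 plan.py; python3 meas.py a
```

```text
13.1 [  54.1   23.8    5.8   -0.   -72.1 -156.8] [0.55557432 0.44084238 0.24721287] [-1.79941286e+02 -4.66320647e-02  1.67298498e+02] [-0.14424048  0.21152839  0.08937835]
top [57, -87.25, -87.78, 31.86, 152] [58, -72.85, -73.93, 46.03, 156]
carriage px 20 -1 0.9285809993743896 1px=3.03mm
scene [201, -89.57, -86.45, 31.91, 219] [205, -75.25, -72.79, 46.48, 216]
```

View pics/top_a.png

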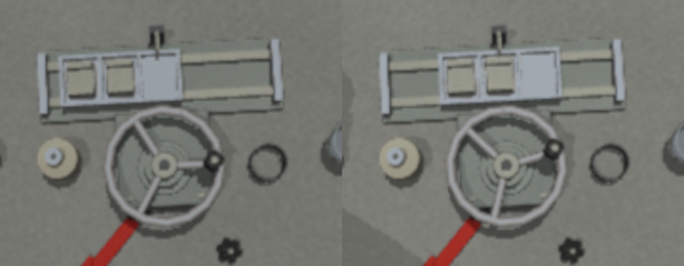

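The right half shows the handle at (553,149) against (213,160) at the start, about 14.2° short of the full turn. The carriage has moved 20 px (60 mm), and nothing else has moved. I'll go back in for the remainder.

Emit:
apply_moves([
  [0, -0.01, -0.03, 0, 0, 0, 0],
  [0, -0.01, -0.03, 0, 0, 0, 0],
  [0, -0.01, -0.03, 0, 0, 0, 0],
  [0, -0.01, -0.03, 0, 0, 0, 0],
  [0, -0.01, -0.03, 0, 0, 0, 0],
  [0, -0.01, -0.03, 0, 0, 0, 0],
  [0, -0.01, -0.03, 0, 0, 0, 0],
  [0, -0.01, -0.03, 0, 0, 0, 0],
  [0, -0.01, -0.03, 0, 0, 0, 0],
  [0, -0.01, -0.03, 0, 0, 0, 0],
  [0, -0.01, -0.03, 0, 0, 0, 0],
  [0, -0.01, -0.03, 0, 0, 0, 0],
  [0, -0.01, -0.03, 0, 0, 0, 0],
  [0, -0.01, -0.03, 0, 0, 0, 0],
  [0, 0, 0, 0, 0, 0, 0],
])

```text
time_s: 14.45
tcp_pos: [0.5982, -0.0105, 0.2492]
eef_rot: [-179.9, -0.0, 166.8]
contact_force: [0.3, 0.2, 0.6]
gripper_width: 0.0004
gripper_force: 0.0
```

Emit:
apply_moves([
  [0, 0, 0, 0, 0, 0, 0.0714],
  [0, 0, 0, 0, 0, 0, 0.0714],
  [0, 0, 0, 0, 0, 0, 0.0714],
  [0, 0, 0, 0, 0, 0, 0.0714],
  [0, 0, 0, 0, 0, 0, 0.0714],
  [0, 0, 0, 0, 0, 0, 0.0714],
  [0, 0, 0, 0, 0, 0, 0.0714],
  [0, 0, 0, 0.025, 0, 0, 0],
  [0, 0, 0, 0.025, 0, 0, 0],
  [0, 0, 0, 0.027, 0, 0, 0],
  [0, 0, 0, 0, 0, 0, 0],
  [0, 0, 0, 0, 0, 0, 0],
])

```text
time_s: 15.45
tcp_pos: [0.5979, -0.0061, 0.1714]
eef_rot: [-179.8, -0.0, 122.0]
contact_force: [-0.1, 0.1, 1.4]
gripper_width: 0.0004
gripper_force: 0.0
```

```bash
sed -i 's/D=.036$/D=.0338/' plan.py; python3 plan.py -72 -87.5 6 120
```

```text
15.45 [  18.1   16.8  -15.1    0.   -58.4 -166.1] [ 0.59787421 -0.00606096  0.17141942] [-1.79822358e+02 -3.15711348e-02  1.22030732e+02] [-0.07048181  0.0585113   1.38763798]
[0, 0.0003, -0.0299, 0, 0, 0, np.float64(0.0038)]
[0, 0.0008, -0.0031, 0, 0, 0, np.float64(0.0038)]
[0, 0.0009, -0.0031, 0, 0, 0, np.float64(0.0038)]
[0, 0.001, -0.003, 0, 0, 0, np.float64(0.0038)]
[0, 0.0011, -0.003, 0, 0, 0, np.float64(0.0038)]
[0, 0.0013, -0.0029, 0, 0, 0, np.float64(0.0038)]
```

Emit:
apply_moves([
  [0, 0, -0.015, 0, 0, 0, 0],
  [0, 0.0003, -0.0149, 0, 0, 0, 0.0038],
  [0, 0.0008, -0.0031, 0, 0, 0, 0.0038],
  [0, 0.0009, -0.0031, 0, 0, 0, 0.0038],
  [0, 0.001, -0.003, 0, 0, 0, 0.0038],
  [0, 0.0011, -0.003, 0, 0, 0, 0.0038],
  [0, 0.0013, -0.0029, 0, 0, 0, 0.0038],
  [0, 0, 0, 0, 0, 0, 0],
  [0, 0, 0, 0, 0, 0, 0],
  [0, 0, 0, 0, 0, 0, 0],
])

```text
time_s: 16.28
tcp_pos: [0.5576, -0.0242, 0.172]
eef_rot: [-180.0, -0.0, 120.0]
contact_force: [2.4, 2.3, 3.0]
gripper_width: 0.0004
gripper_force: 1.4
```

```bash
python3 plan.py -87.5 -88 1 119.5
```

```text
16.2833 [  17.6   13.1  -20.1   -0.   -56.8 -167.6] [ 0.55756709 -0.02418432  0.17198873] [-1.79980554e+02 -1.41564882e-02  1.19988777e+02] [2.44469419 2.34639661 3.0060137 ]
[0, -0.0004, -0.0015, 0, 0, 0, np.float64(0.0054)]
```

Emit:
apply_moves([
  [0, 0, 0.015, 0, 0, 0, 0],
  [0, 0, 0.02, 0, 0, 0, 0],
  [0, 0, 0.01, -0.018, 0, 0, 0],
  [0, 0, 0, -0.03, 0, 0, 0],
  [0, 0, 0, -0.03, 0, 0, 0],
  [0, 0, 0, 0, 0, 0, -0.0747],
  [0, 0, 0, 0, 0, 0, -0.0747],
  [0, 0, 0, 0, 0, 0, -0.0747],
  [0, 0, 0, 0, 0, 0, -0.0747],
  [0, 0, 0, 0, 0, 0, -0.0747],
  [0, 0, 0, 0, 0, 0, -0.0747],
  [0, 0, 0, 0, 0, 0, -0.0747],
])

```text
time_s: 17.28
tcp_pos: [0.5954, -0.002, 0.2488]
eef_rot: [-179.9, -0.2, 167.4]
contact_force: [0.0, -0.1, 0.2]
gripper_width: 0.0007
gripper_force: 0.0
```

Emit:
apply_moves([
  [0, 0.01, 0.03, 0, 0, 0, 0],
  [0, 0.01, 0.03, 0, 0, 0, 0],
  [0, 0.01, 0.03, 0, 0, 0, 0],
  [0, 0.01, 0.03, 0, 0, 0, 0],
  [0, 0.01, 0.03, 0, 0, 0, 0],
  [0, 0.01, 0.03, 0, 0, 0, 0],
  [0, 0.01, 0.03, 0, 0, 0, 0],
  [0, 0.01, 0.03, 0, 0, 0, 0],
  [0, 0.01, 0.03, 0, 0, 0, 0],
  [0, 0.01, 0.03, 0, 0, 0, 0],
  [0, 0.01, 0.03, 0, 0, 0, 0],
  [0, 0.01, 0.03, 0, 0, 0, 0],
  [0, 0.01, 0.03, 0, 0, 0, 0],
  [0, 0.01, 0.03, 0, 0, 0, 0],
  [0, 0, 0, 0, 0, 0, 0],
])

```text
time_s: 18.53
tcp_pos: [0.5526, 0.4429, 0.2473]
eef_rot: [-179.8, -0.1, 167.2]
contact_force: [0.1, -1.6, -0.2]
gripper_width: 0.0002
gripper_force: 0.0
```

```bash
python3 plan.py; python3 meas.py b
```

```text
18.5333 [ 5.440e+01  2.370e+01  5.800e+00 -1.000e-01 -7.230e+01 -1.572e+02] [0.55259166 0.44294912 0.24731637] [-1.79824907e+02 -1.32398140e-01  1.67205904e+02] [ 0.05437812 -1.59504818 -0.21809142]
top [57, -87.25, -87.78, 31.86, 152] [57, -85.06, -86.32, 34.04, 158]
carriage px 20 -1 0.9184363484382629 1px=3.03mm
scene [201, -89.57, -86.45, 31.91, 219] [197, -87.55, -84.31, 34.31, 215]
```

View pics/scene_b.png

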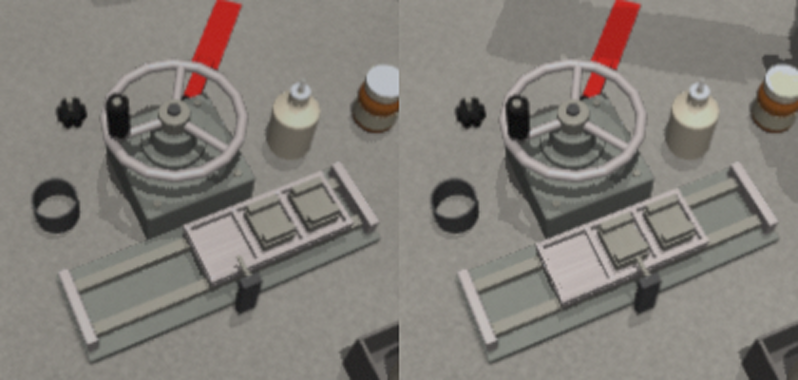

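The right half shows the handle at (517,118), almost back at its start position (117,118 on the left). Holder1 is at the pointer. About 2.1° (2.6 mm) remains, so I'll do one fine push.

Emit:
apply_moves([
  [0, -0.01, -0.03, 0, 0, 0, 0],
  [0, -0.01, -0.03, 0, 0, 0, 0],
  [0, -0.01, -0.03, 0, 0, 0, 0],
  [0, -0.01, -0.03, 0, 0, 0, 0],
  [0, -0.01, -0.03, 0, 0, 0, 0],
  [0, -0.01, -0.03, 0, 0, 0, 0],
  [0, -0.01, -0.03, 0, 0, 0, 0],
  [0, -0.01, -0.03, 0, 0, 0, 0],
  [0, -0.01, -0.03, 0, 0, 0, 0],
  [0, -0.01, -0.03, 0, 0, 0, 0],
  [0, -0.01, -0.03, 0, 0, 0, 0],
  [0, -0.01, -0.03, 0, 0, 0, 0],
  [0, -0.01, -0.03, 0, 0, 0, 0],
  [0, -0.01, -0.03, 0, 0, 0, 0],
  [0, 0, 0, 0, 0, 0, 0],
])

```text
time_s: 19.88
tcp_pos: [0.5953, -0.0073, 0.2497]
eef_rot: [-179.9, -0.1, 166.8]
contact_force: [-0.4, 1.0, 0.1]
gripper_width: 0.0004
gripper_force: 0.0
```

Emit:
apply_moves([
  [0, 0, 0, 0, 0, 0, 0.0747],
  [0, 0, 0, 0, 0, 0, 0.0747],
  [0, 0, 0, 0, 0, 0, 0.0747],
  [0, 0, 0, 0, 0, 0, 0.0747],
  [0, 0, 0, 0, 0, 0, 0.0747],
  [0, 0, 0, 0, 0, 0, 0.0747],
  [0, 0, 0, 0, 0, 0, 0.0747],
  [0, 0, 0, 0.025, 0, 0, 0],
  [0, 0, 0, 0.025, 0, 0, 0],
  [0, 0, 0, 0.027, 0, 0, 0],
  [0, 0, -0.015, 0, 0, 0, 0],
  [0, 0, -0.015, 0, 0, 0, 0],
  [0, 0, 0, 0, 0, 0, 0],
  [0, 0, 0, 0, 0, 0, 0],
])

```text
time_s: 21.05
tcp_pos: [0.5695, -0.0179, 0.1731]
eef_rot: [-180.0, -0.0, 119.9]
contact_force: [0.4, -0.1, -0.2]
gripper_width: 0.0005
gripper_force: 0.0
```

```bash
cat > goto.py <<'E'
from h import *
import sys
s=get_state();b=np.radians(s["eef_rot"][2]);d=np.array([float(sys.argv[1]),float(sys.argv[2])])-s["tcp_pos"][:2]
print(s["tcp_pos"],s["eef_rot"][2],s["contact_force"],"mm",1000*d@[np.cos(b),np.sin(b)],1000*d@[np.sin(b),-np.cos(b)])
E
python3 goto.py .5550 -.0244
```

```text
[ 0.56948811 -0.0178586   0.17305571] 119.9049305623763 [ 0.42928669 -0.07865602 -0.16757047] mm 1.5527879523787185 -15.820372576484854
```

Emit:
apply_moves([
  [0, 0.0008, -0.008, 0, 0, 0, 0],
  [0, 0.0008, -0.004, 0, 0, 0, 0],
  [0, 0, -0.002, 0, 0, 0, 0],
  [0, 0, -0.001, 0, 0, 0, 0],
  [0, 0, -0.0008, 0, 0, 0, 0],
  [0, 0, 0, 0, 0, 0, 0],
  [0, 0, 0, 0, 0, 0, 0],
  [0, 0, 0, 0, 0, 0, 0],
])

```text
time_s: 21.72
tcp_pos: [0.5566, -0.0231, 0.1732]
eef_rot: [180.0, 0.0, 120.0]
contact_force: [2.1, 2.5, 0.9]
gripper_width: 0.0005
gripper_force: 1.5
```

```bash
python3 goto.py .5550 -.0244
```

```text
[ 0.5566097  -0.02309024  0.1731789 ] 119.98862164429347 [2.08033118 2.49567654 0.93779022] mm -0.32984347778000167 -2.0488510569166234
```

Emit:
apply_moves([
  [0, -0.0003, -0.001, 0, 0, 0, 0],
  [0, 0, -0.001, 0, 0, 0, 0],
  [0, 0, 0, 0, 0, 0, 0],
  [0, 0, 0, 0, 0, 0, 0],
])

```text
time_s: 22.05
tcp_pos: [0.5549, -0.0243, 0.1732]
eef_rot: [180.0, -0.0, 120.0]
contact_force: [2.7, 5.6, 0.1]
gripper_width: 0.0007
gripper_force: 2.0
```

```bash
python3 goto.py .5550 -.0244
```

```text
[ 0.55485451 -0.02429196  0.17321157] 119.97939413989292 [2.72258036 5.62380859 0.09779981] mm -0.16628256488144247 0.07204306207141926
```

Emit:
apply_moves([
  [0, 0, 0.015, 0, 0, 0, 0],
  [0, 0, 0.02, 0, 0, 0, 0],
  [0, 0, 0.01, -0.018, 0, 0, 0],
  [0, 0, 0, -0.03, 0, 0, 0],
  [0, 0, 0, -0.03, 0, 0, 0],
  [0, 0, 0, 0, 0, 0, -0.0747],
  [0, 0, 0, 0, 0, 0, -0.0747],
  [0, 0, 0, 0, 0, 0, -0.0747],
  [0, 0, 0, 0, 0, 0, -0.0747],
  [0, 0, 0, 0, 0, 0, -0.0747],
  [0, 0, 0, 0, 0, 0, -0.0747],
  [0, 0, 0, 0, 0, 0, -0.0747],
])

```text
time_s: 23.05
tcp_pos: [0.5927, -0.003, 0.2507]
eef_rot: [-179.9, -0.1, 167.4]
contact_force: [-0.0, 0.7, -0.5]
gripper_width: 0.0003
gripper_force: 0.0
```

Emit:
apply_moves([
  [0, 0.01, 0.03, 0, 0, 0, 0],
  [0, 0.01, 0.03, 0, 0, 0, 0],
  [0, 0.01, 0.03, 0, 0, 0, 0],
  [0, 0.01, 0.03, 0, 0, 0, 0],
  [0, 0.01, 0.03, 0, 0, 0, 0],
  [0, 0.01, 0.03, 0, 0, 0, 0],
  [0, 0.01, 0.03, 0, 0, 0, 0],
  [0, 0.01, 0.03, 0, 0, 0, 0],
  [0, 0.01, 0.03, 0, 0, 0, 0],
  [0, 0.01, 0.03, 0, 0, 0, 0],
  [0, 0.01, 0.03, 0, 0, 0, 0],
  [0, 0.01, 0.03, 0, 0, 0, 0],
  [0, 0.01, 0.03, 0, 0, 0, 0],
  [0, 0.01, 0.03, 0, 0, 0, 0],
  [0, 0, 0, 0, 0, 0, 0],
  [0, 0, 0, 0, 0, 0, 0],
])

```text
time_s: 24.38
tcp_pos: [0.5506, 0.4392, 0.2496]
eef_rot: [-179.8, -0.1, 167.1]
contact_force: [0.9, -0.2, -0.0]
gripper_width: 0.0001
gripper_force: 0.0
```

```bash
python3 plan.py; python3 meas.py c
```

```text
24.3833 [  54.4   23.3    5.3    0.   -72.2 -157.3] [0.55055579 0.43920224 0.24958858] [-1.79822622e+02 -5.90065458e-02  1.67137542e+02] [ 0.89979018 -0.17076581 -0.02158027]
top [57, -87.25, -87.78, 31.86, 152] [55, -86.19, -88.37, 32.15, 159]
carriage px 20 -1 0.9127634167671204 1px=3.03mm
scene [201, -89.57, -86.45, 31.91, 219] [201, -89.35, -86.05, 32.03, 218]
```

View pics/top_c.png

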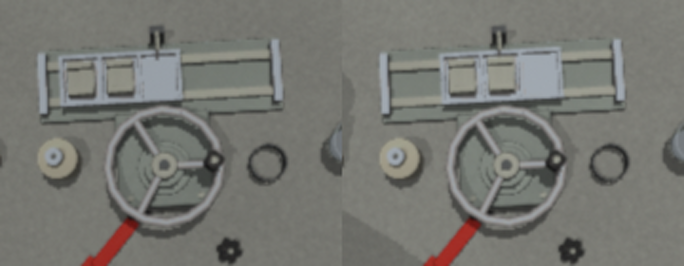

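The handle is at (555,160), matching its start position at (213,160), and the wheel is within about 0.3° of a full turn. Holder1 is under the pointer, the other objects are where they were, and the arm is clear.

```bash
python3 -c "
from plant import close_job;print(close_job())"
```

```text
the job is handed in; nothing more can be done
None
```

The hand wheel was pushed clockwise through one full turn (within about 0.3° by camera), holder1 is at the pointer, the robot is clear of everything, and the job was handed in at about 24 s.

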